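# Set a stepped shaft up on a two-point weighing rig

## Task

Get the shaft ready for weighing. Screw the vee adapter down on the load cell, clockwise seen from above, until its groove first lines up with the groove of the fixed vee; the rubber bush under it springs it back a few degrees when you let go, and it is the position after letting go that counts, but never turn it more than about 10 degrees past the line. Then lay the stepped shaft from the rack into both vees, brought along until its end just touches the button of the end stop, and leave it there. The load cell is delicate: grip the adapter lightly (40 N or less), land the shaft softly, touch the stop with 10 N at most, and leave everything else where it is.

Things in the scene. Friction and masses are not known exactly. Their poses are not given: they have to be found in the camera images.
- rig: Weighing rig, fixed to the table: aluminium base plate 150 x 300 x 15 mm carrying, along its y axis, end stop, fixed vee and load cell. Origin: centre of the plate's underside, on the table; z up. A shaft properly laid has its axis parallel to the rig's y, at rig x = 0, 100 mm above the table.
- fixed_vee (a point): Centre of the fixed dark steel vee, on the axis of a shaft laid in it: rig (0, -60, 100 mm). The block is 34 mm across (rig x) and 24 mm along its groove (rig y), its top 97.9 mm above the table. The groove is a 90 degree vee, 24 mm wide at the top and 12 mm deep. Axes as the rig's.
- vee_adapter: Steel vee adapter on the load cell (60 mm across, top 52 mm above the table), a black rubber bush between. A vee block 34 mm over its two outer flats, the faces to grip, parallel to the groove; 30 mm long, 24 mm tall, groove as in the fixed vee; below it a 30 mm round collar 12 mm tall. Origin: centre of the collar's underside, on the screw's axis, rig (0, 60, 62 mm) in line; y along the groove.
- adapter_vee (a point): Centre of the adapter's groove on the axis of a shaft laid in it, 38 mm above vee_adapter's origin, 2.1 mm above its top; y along the groove, z up. Thread 2 mm down per turn. Turning it takes about 0.3 N m: the bush winds up by about 7 degrees before the thread slips, and springs back by as much on release; then it stays. No stop in line: the thread goes on 68 degrees further.
- groove_end (a point): The +y end of the adapter's groove, 15 mm from the screw's axis, level with a laid shaft's axis. At the start it is 70 to 132 degrees short of in line, on the rig's -x side; screwing down (clockwise from above) brings it to rig (0, 75, 100 mm), where the groove is in line; run past, it is on the rig's +x side.
- end_stop: End stop, a dark steel post 114 mm tall with a round 14 mm button. Origin on the table below the button's face, which is at rig y = -90 mm, centred 100 mm above the table, and looks to rig +y. The post is 34 mm across, from 6 to 18 mm behind the face. The fixed vee begins 18 mm before the face.
- stepped_shaft: Stepped steel shaft, 180 mm long, 0.46 to 0.64 kg: middle 28 mm in diameter, 60 mm long; at each side a journal 20 mm in diameter, 60 mm long. Origin at its centre on its axis; x along it. It starts in one of the rack's two places, which one varies. Laid against the stop, its centre is at rig (0, 0, 100 mm), each shoulder 14 mm or more from a groove's end.
- plain_shaft: Another steel shaft, 180 mm long and 20 mm in diameter throughout, in the other place of the rack; to be left there. Origin at its centre; x along the shaft.
- rack: Wooden shaft rack, fixed to the table, board 200 x 180 x 12 mm with two notched uprights, 14 mm thick and 57 mm tall, at its x = -60 and +60 mm. Two places for shafts along its x, at its y = -45 and +45 mm, the shafts' axes 55 mm above the table; the notches are 22 mm wide and 12 mm deep. Origin: centre of its underside; z up.
- flat_adapter: Spare flat adapter, steel disc 32 mm across with a 12 mm stud up, 26 mm tall, standing on the rig's plate. Origin under its centre. Leave it.
- cal_weight: Brass calibration weight with a knob, 38 mm across, 66 mm tall. Leave it.
- spanner: Spanner on the right side of the table. Leave it.
- screwdriver: Screwdriver on the far part of the table. Leave it.
- oil_bottle: White oil bottle, 48 mm across, 120 mm tall. Leave it.
- mug: White mug, 76 mm across, 90 mm tall. Leave it.
- gauge_case: Black gauge case, 90 x 220 x 28 mm, at the table's left side. Leave it.
Not all that is in view belongs to the job. What is shaped like the stepped_shaft but green or pink is not meant.

How it is judged:
By the outcome, as a careful person would: the job done as asked, in the order asked, and still so for the second after the job is handed in, with the robot touching nothing.
It also fails if it takes over 72 s, if anything falls off the work surface, if the arm or the gripper's body presses on something with over 40 N, if the wrist force passes 120 N, or if a joint passes its speed limit or range.

## Robot

A 6-joint arm with a two-finger parallel gripper is mounted at the origin on the work surface. World frame = base frame: x ahead of the robot, y to its left, z up, the work surface at z = 0. Lengths are in m, angles in rad, forces in N, time in s.
With the tool pointing down it reaches from about 0.35 to 0.775 m from the base axis. Payload 7.3 kg.
Tool frame: the origin (TCP) lies at the centre of the arm's flange, where the gripper is bolted on; the fingertips stand 178 mm ahead of it and the grasp point (between the pads) lies 159 mm ahead of it (tip_extent is the distance from the TCP to the fingertips, in m); z points along the fingers, y is the line along which they close (so a half turn about z gives the same grasp; the last joint's range is limited). The gripper opens to 92 mm and grips with 3 to 60 N. Pads are 19 mm wide; open, the fingers measure 130 mm over their backs; the gripper's body (75 mm by 190 mm) begins 47 mm behind the grasp point.
Start: joints at [-1.411, 0.342, 1.524, -0, 1.275, -0.146], TCP at [0.158, -0.501, 0.405] pointing down, gripper open.
Joint ranges: [-2.53, 2.53], [-0.77, 2.02], [0.04, 2.7], [-1, 4.14], [0.28, 2.66], [-3.11, 3.11]. Speed limits (rad/s): [2.57, 2.57, 3.14, 3.14, 3.14, 3.14].

## Interface

Orientations are given as [roll, pitch, yaw] about the fixed x, y, z axes, in that order (R = Rz(yaw) Ry(pitch) Rx(roll)).
In Python, from cell import * gives the robot as it stands.
- The arm moves only by the tool arm_command, never from a script. Its arguments are lists of equal length, an entry for each row: "xyz": the shift along the world's x, y, z in mm, a list of three; "spin": the turn about the world's z in degrees. In form: {"xyz": [[tx, ty, tz], ...], "spin": [spin, ...]}. A call has 1 to 20 rows; each row shifts and turns the commanded pose from where the row before left it; what a row does not reach is not made up. A row lasts 1/10 s, in which the tool goes at most 50 mm and 8.59 degrees, less where a joint would pass 70% of its speed; a pose out of reach is approached as far as the arm can. A call with a gripper value outside its range is refused whole. "jaw" is the opening, from -1 (shut) to 1 (fully open), set as the call begins (left out, the last holds). The fingers move at their own pace and stop on an object; "squeeze" is the grip in N (left out, the last holds). Time passes only in rows, so rows that do not move let the fingers close. It gives the time, the measured TCP pose, the force, the opening and the grip force at its end, in the units of the state.
- observe(): the state, without advancing time (a new reading comes with each control period).
- read_camera(name): name is "scene" or "top"; returns a dict with "img" (480x640x3 uint8, red, green, blue), "depth" (480x640 float32, m along the optical axis (not along the pixel's ray), 0 where there is no reading), "fx", "fy", "cx", "cy" (pixels), "dist_coeffs" ([k1, k2, p1, p2, k3] as OpenCV has them; the pictures are not rectified), "world_from_camera" (4x4, takes a point from camera to world coordinates). Camera axes: x right, y up, looking along -z (the intrinsics and any distortion apply to the point x, -y, -z); pixel columns grow to the right and rows downward; lengths in m; the calibration is good to about 2 mm. A picture is of the moment at which its call begins.
- hand_in(): hands the job in; it is judged then, once.
The state is a dict: "time": time; "qpos": joint angles; "qvel": joint speeds; "joint_efforts": joint torques, N m; "tool_pos": TCP position; "tool_rot": TCP orientation; "contact_force": force on the tool from outside, world axes, zero at the start; "torque": the same for the moment, N m; "opening": finger opening in m; "grip_force": force on a finger pad.
Only numpy, scipy, OpenCV 4.12 (cv2) and the standard library are available. Lean on these libraries where they do the work, as an engineer would, in place of code of your own. Each camera call takes 0.05 s, during which the arm holds its last target. There are 200 camera calls.

## Working session

There is one attempt and no reset: what is moved stays moved. The work goes in short steps, Python scripts to look and compute and a tool call to move; the robot and the scene stay as the last step left them, time stands still between calls to the robot, and variables do not carry over. Pictures are saved under pics/ and viewed, at most 10 in all, crops included, and the job is handed in when it is done.

Besides the shell and the picture viewer there is one more tool, called as name(argument=value, ...), one argument or row to a line, values as JSON. arm_command: Moves the arm, as the interface text tells. Its arguments: {"type":"object","properties":{"xyz":{"type":"array","items":{"type":"array","items":{"type":"number"}}},"spin":{"type":"array","items":{"type":"number"}},"jaw":{"type":"number"},"squeeze":{"type":"number"}},"required":["xyz","spin"]}

```bash
mkdir -p pics; ls
python3 - <<'E'
from cell import *
import cv2,numpy as np
print(observe())
for n in("scene","top"):
    c=read_camera(n); np.savez(f"{n}0.npz",**c)
    print(n,c["fx"],c["cx"],c["cy"],c["dist_coeffs"],np.round(c["world_from_camera"],4).tolist())
    cv2.imwrite(f"pics/{n}0.png",c["img"][:,:,::-1])
E
```

```text
pics
{'time': 0.0, 'qpos': array([-1.41099041e+00,  3.42703204e-01,  1.52501826e+00, -2.93054816e-05,
        1.27538203e+00, -1.46032277e-01]), 'qvel': array([ 0.00228978, -0.00050567,  0.00065813, -0.00038282,  0.00171677,
       -0.00132237]), 'joint_efforts': array([ 8.96060264e-04, -4.31234372e+01, -2.44217134e+01,  7.18402304e-02,
        5.59386739e-02, -1.10054689e-04]), 'tool_pos': array([ 0.15805277, -0.50049974,  0.40405445]), 'tool_rot': array([-3.14009382e+00, -1.92123177e-04,  3.05846598e-01]), 'contact_force': array([-0.10263824,  0.87558914, -0.11951602]), 'torque': array([-0.01118253,  0.02000234,  0.00667194]), 'grip_force': 0.0, 'opening': 0.09190401381270259}
scene 516.670619881236 311.75015045839217 241.52718005853083 [-0.15367794  0.          0.          0.          0.        ] [[-0.8758, -0.3514, 0.3308, 0.8775], [0.4825, -0.6242, 0.6145, 0.6905], [-0.0095, 0.6978, 0.7162, 0.8704], [0.0, 0.0, 0.0, 1.0]]
top 479.63804344238 312.95353252089797 241.81901081309184 [-0.03003225  0.          0.          0.          0.        ] [[-0.0199, 0.9909, -0.1333, 0.3489], [-0.9998, -0.0184, 0.0127, 0.0318], [0.0102, 0.1336, 0.991, 1.3514], [0.0, 0.0, 0.0, 1.0]]
```

View pics/scene0.png

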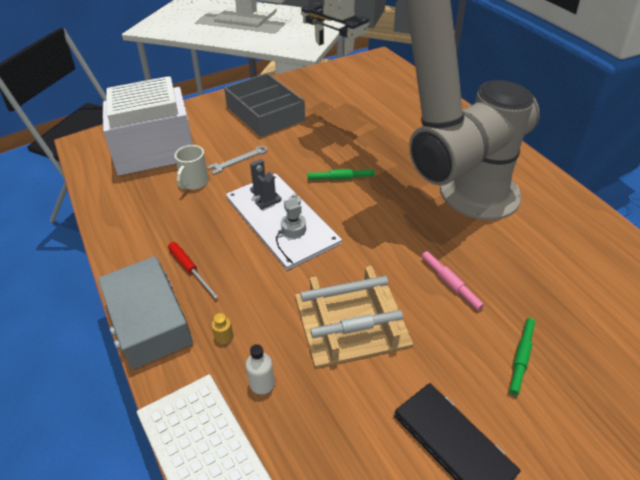

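View pics/top0.png

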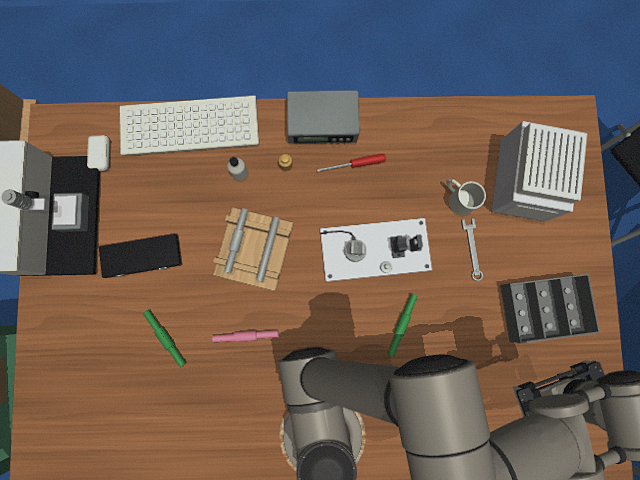

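Top view: the rig plate is at (376,249), the end stop at (417,243), the fixed vee at (400,246) and the load cell with adapter at (353,249).

Things that could be taken for the stepped shaft:
- grey shaft with a thick middle in the rack, (236,245)
- plain shaft in the rack, (268,250)
- green shafts, (165,338) and (403,325)
- pink shaft, (245,336)

I choose (236,245), which is (357,324) in the scene view.

```bash
cat > h.py <<'E'
import numpy as np,cv2
def load(n): return dict(np.load(n))
def K(c): return np.array([[c["fx"],0,c["cx"]],[0,c["fy"],c["cy"]],[0,0,1.]])
def cloud(c):
    h,w=c["depth"].shape
    uv=np.stack(np.meshgrid(np.arange(w),np.arange(h)),-1).reshape(-1,1,2).astype(np.float64)
    p=cv2.undistortPoints(uv,K(c),c["dist_coeffs"])[:,0]; d=c["depth"].reshape(-1).astype(float)
    P=np.c_[p[:,0]*d,-p[:,1]*d,-d]; W=c["world_from_camera"]
    P=P@W[:3,:3].T+W[:3,3]; P[d==0]=np.nan
    return P.reshape(h,w,3)
def ray(c,uv,z):
    p=cv2.undistortPoints(np.array(uv,float).reshape(-1,1,2),K(c),c["dist_coeffs"])[:,0]
    W=c["world_from_camera"]; D=np.c_[p[:,0],-p[:,1],-np.ones(len(p))]@W[:3,:3].T
    return W[:3,3]+D*((z-W[2,3])/D[:,2])[:,None]
def proj(c,P):
    W=c["world_from_camera"]; q=(np.atleast_2d(P)-W[:3,3])@W[:3,:3]; q=q*[1,-1,-1]
    return cv2.projectPoints(q,np.zeros(3),np.zeros(3),K(c),c["dist_coeffs"])[0][:,0]
def line(P):
    m=P.mean(0);u=np.linalg.svd(P-m)[2][0];t=(P-m)@u
    return m+u*(t.max()+t.min())/2,np.degrees(np.arctan2(u[1],u[0])),np.ptp(t)
E
python3 - <<'E'
from h import *
s,t=load("scene0.npz"),load("top0.npz")
def big(c,x,y,w,h,k): return cv2.resize(c["img"][y:y+h,x:x+w,::-1],None,fx=k,fy=k,interpolation=cv2.INTER_CUBIC)
a=big(s,225,145,120,120,4); b=big(s,290,255,120,120,4) [:, :]
cc=big(t,315,215,120,70,4); d=big(t,205,205,90,90,4)
im=np.zeros((600,800,3),np.uint8)
def put(x,y,i):
    i=i[:600-y,:800-x]; im[y:y+i.shape[0],x:x+i.shape[1]]=i
put(0,0,a[:320]);put(480,0,d[:300,:320]);put(0,320,cc)
put(480,320,cv2.resize(b,(280,280)))
cv2.imwrite("pics/crop1.png",im)
for n,c,box in(("top",t,(315,215,440,285)),("scene",s,(220,145,345,270))):
    P=cloud(c); x0,y0,x1,y1=box; Q=P[y0:y1,x0:x1]; I=c["img"][y0:y1,x0:x1].astype(int)
    m=(I.min(-1)>150)&(abs(Q[...,2]-.015)<.01)
    r=cv2.minAreaRect((Q[m][:,:2]*1000).astype(np.float32)); print(n,"plate",r,np.median(Q[m][:,2]))
    for lo,hi in((.085,.107),(.107,.125)):
        k=(Q[...,2]>lo)&(Q[...,2]<hi); print(lo,k.sum(),np.round(np.nanmedian(Q[k],0),4))
    k=Q[...,2]>.085
    for l in range(1,cv2.connectedComponents(k.astype(np.uint8))[0]):
        L=cv2.connectedComponents(k.astype(np.uint8))[1]==l
        if L.sum()>8: print("comp",L.sum(),np.round(np.nanmedian(Q[L],0),4),np.round(np.nanmax(Q[L][:,2]),4))
# shafts
for n,c,box in(("top",t,(205,200,300,295)),("scene",s,(290,255,415,370))):
    P=cloud(c); x0,y0,x1,y1=box; Q=P[y0:y1,x0:x1]; I=c["img"][y0:y1,x0:x1].astype(int)
    grey=(I.max(-1)-I.min(-1)<30)&(Q[...,2]>.045)&(Q[...,2]<.08)
    _,L,st,_=cv2.connectedComponentsWithStats(grey.astype(np.uint8))
    for l in np.argsort(-st[1:,4])[:3]+1:
        if st[l,4]>30: print(n,st[l],[np.round(v,4) for v in line(Q[L==l])],np.nanmax(Q[L==l][:,2]))
E
```

```text
top plate ((506.0128173828125, -161.06700134277344), (149.87770080566406, 300.7629699707031), 4.781274318695068) 0.014720900381138713
0.085 303 [ 0.5053 -0.2062  0.0947]
0.107 69 [ 0.5148 -0.2609  0.1133]
comp 102 [ 0.5139 -0.258   0.111 ] 0.1203
comp 119 [ 0.5111 -0.2187  0.094 ] 0.1026
comp 151 [ 0.4997 -0.101   0.0944] 0.1035
scene plate ((507.7051086425781, -226.656494140625), (161.62445068359375, 436.1830139160156), 1.9902257919311523) 0.01311039891475857
0.085 408 [ 0.5069 -0.2109  0.0933]
0.107 63 [ 0.514  -0.2612  0.1119]
comp 159 [ 0.5162 -0.2584  0.1046] 0.1155
comp 128 [ 0.5077 -0.2199  0.0917] 0.0987
comp 184 [ 0.5017 -0.1056  0.093 ] 0.0991
top [ 20   8  23  65 509] [array([0.5316, 0.2236, 0.0638]), np.float64(164.7866), np.float64(0.1787)] 0.0737815367607011
top [ 51  17  24  65 457] [array([0.5068, 0.1388, 0.0624]), np.float64(164.7196), np.float64(0.1789)] 0.07204673757058355
scene [ 21  55  91  28 986] [array([0.5334, 0.2288, 0.0611]), np.float64(-15.3173), np.float64(0.1793)] 0.07071454567354107
scene [ 11  21  87  25 773] [array([0.5084, 0.142 , 0.0598]), np.float64(-15.2803), np.float64(0.1796)] 0.06658606268207601
```

View pics/crop1.png

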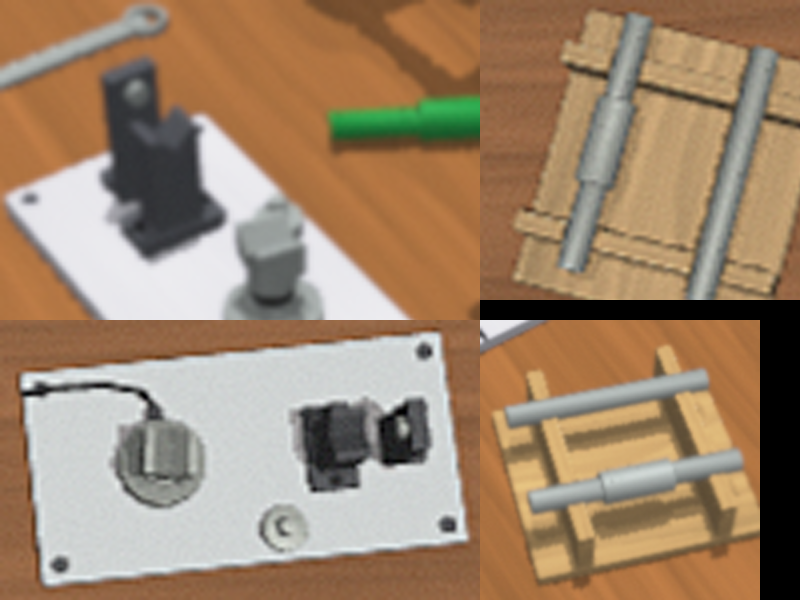

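Crop: the shaft with the thick middle is confirmed at the left place (top view). The adapter's groove runs nearly vertically in the top image, which is about world x. I'll refine the numbers now.

Run:
```python
from h import *
s,t=load("scene0.npz"),load("top0.npz")
for n,c,box in(("top",t,(315,212,440,285)),("scene",s,(220,165,345,270))):
    x0,y0,x1,y1=box; I=c["img"][y0:y1,x0:x1].astype(int)
    m=((I.min(-1)>150)).astype(np.uint8)
    _,L,st,_=cv2.connectedComponentsWithStats(m); l=np.argmax(st[1:,4])+1
    uv=np.argwhere(L==l)[:,::-1]+[x0,y0]
    # fit outer hull at plate top height
    W=ray(c,uv,.015)[:,:2]*1000; print(n,"plate",cv2.minAreaRect(W.astype(np.float32)))
    for cen in ([500.9,-101.3],):
        best=[]
        for a in np.arange(90,275,1.):
            u=np.linspace(-15,15,41);v=np.linspace(-11,11,23)
            U,V=np.meshgrid(u,v);ar=np.radians(a)
            g=np.array([np.cos(ar),np.sin(ar)]);p=np.array([-g[1],g[0]])
            P=np.concatenate([np.array(cen)+U.reshape(-1,1)*p+V.reshape(-1,1)*g,np.full((U.size,1),98.3)],1)/1000
            q=proj(c,P).astype(np.float32).reshape(U.shape+(2,))
            G=cv2.cvtColor(c["img"],cv2.COLOR_RGB2GRAY).astype(np.float32)
            S=cv2.remap(G,q[...,0],q[...,1],cv2.INTER_LINEAR)
            best.append((S.mean(0).var()/S.var(),a))
        print("groove",[(round(float(x),3),y) for x,y in sorted(best)[::-1][:8]])
# shaft: silhouette at axis height (grey mask), ray to z=.055
for n,c,box in(("top",t,(205,200,300,295)),("scene",s,(290,255,415,370))):
    P=cloud(c); x0,y0,x1,y1=box; Q=P[y0:y1,x0:x1]; I=c["img"][y0:y1,x0:x1].astype(int)
    grey=(I.max(-1)-I.min(-1)<30)&(Q[...,2]>.045)&(Q[...,2]<.08)
    _,L,st,_=cv2.connectedComponentsWithStats(grey.astype(np.uint8))
    for l in np.argsort(-st[1:,4])[:2]+1:
        uv=np.argwhere(L==l)[:,::-1]+[x0,y0]; R=ray(c,uv,.055)
        k=cv2.minAreaRect((R[:,:2]*1000).astype(np.float32)); print(n,"shaft",[np.round(v,4) for v in line(R)],k)
P=cloud(t)
for nm,uv in(("bottle",(236,168)),("weight",(285,161)),("mug",(466,199))): print(nm,np.round(P[uv[1],uv[0]],3))
```

```text
top plate ((505.6973876953125, -160.29640197753906), (149.17308044433594, 299.0819396972656), 4.76312780380249)
groove [(0.977, np.float64(177.0)), (0.977, np.float64(176.0)), (0.974, np.float64(178.0)), (0.974, np.float64(175.0)), (0.968, np.float64(174.0)), (0.968, np.float64(179.0)), (0.959, np.float64(173.0)), (0.958, np.float64(180.0))]
scene plate ((506.8861083984375, -158.77879333496094), (150.59567260742188, 302.41845703125), 4.876407146453857)
groove [(0.675, np.float64(174.0)), (0.675, np.float64(175.0)), (0.673, np.float64(176.0)), (0.673, np.float64(173.0)), (0.668, np.float64(172.0)), (0.668, np.float64(177.0)), (0.662, np.float64(171.0)), (0.659, np.float64(178.0))]
top shaft [array([0.5327, 0.2249, 0.055 ]), np.float64(164.8115), np.float64(0.18)] ((532.6787719726562, 224.74732971191406), (26.439451217651367, 179.98330688476562), 74.81835174560547)
top shaft [array([0.5078, 0.1394, 0.055 ]), np.float64(164.7453), np.float64(0.1802)] ((507.85595703125, 139.56192016601562), (20.411422729492188, 180.3051300048828), 74.21350860595703)
scene shaft [array([0.531 , 0.2253, 0.055 ]), np.float64(-15.1347), np.float64(0.1811)] ((531.074951171875, 225.40106201171875), (30.685272216796875, 181.14352416992188), 74.80193328857422)
scene shaft [array([0.5058, 0.1388, 0.055 ]), np.float64(-15.1687), np.float64(0.1816)] ((505.88201904296875, 139.21536254882812), (25.763425827026367, 181.62733459472656), 75.25181579589844)
bottle [0.725 0.221 0.087]
weight [0.749 0.088 0.067]
mug [ 0.647 -0.43   0.005]
```

Both cameras agree within 2 mm. The rig origin is about (506.2, -159.8) at yaw 4.8°, the groove is at about 176.3° (81.5° short of in line), and the shaft centre is (532, 225) at -15.2°. I'll go above the adapter first.

arm_command(
  xyz=[
    [17, 20, -4],
    [17, 20, -4],
    [17, 20, -4],
    [17, 20, -4],
    [17, 20, -4],
    [17, 20, -4],
    [17, 20, -4],
    [17, 20, -4],
    [17, 20, -4],
    [17, 20, -4],
    [17, 20, -4],
    [17, 20, -4],
    [17, 20, -4],
    [17, 20, -4],
    [17, 20, -4],
    [17, 20, -4],
    [17, 20, -4],
    [17, 20, -4],
    [18, 20, -4],
    [19, 20, -4],
  ],
  spin=[7.9, 7.9, 7.9, 7.9, 7.9, 7.9, 7.9, 7.9, 7.9, 7.9, 8, 8, 8, 8, 8, 8, 8, 8, 8, 7.9],
  jaw=1,
)

```text
time: 2.1
tool_pos: [0.5016, -0.0997, 0.3243]
tool_rot: [3.141, -0.001, 3.085]
contact_force: [-0.6, -0.5, 0.6]
opening: 0.0918
grip_force: 0.0
```

arm_command(
  xyz=[
    [0, 0, 0],
    [0, 0, 0],
    [0, 0, 0],
  ],
  spin=[0, 0, 0],
)

```text
time: 2.4
tool_pos: [0.5006, -0.1011, 0.3246]
tool_rot: [3.142, -0.001, 3.077]
contact_force: [0.9, -0.2, -0.3]
opening: 0.0917
grip_force: 0.0
```

arm_command(
  xyz=[
    [0, 1, -15],
    [0, 0, -15],
    [0, 0, -15],
    [0, 0, -15],
    [0, 0, -12],
    [0, 0, -5],
    [0, 0, 0],
    [0, 0, 0],
  ],
  spin=[0, 0, 0, 0, 0, 0, 0, 0],
)

```text
time: 3.2
tool_pos: [0.5012, -0.0999, 0.2482]
tool_rot: [-3.141, 0.001, 3.079]
contact_force: [0.4, 0.5, -0.0]
opening: 0.0912
grip_force: 0.0
```

arm_command(
  xyz=[
    [0, 0, 0],
    [0, 0, 0],
    [0, 0, 0],
    [0, 0, 0],
    [0, 0, 0],
    [0, 0, 0],
    [0, 0, 0],
    [0, 0, 0],
    [0, 0, 0],
    [0, 0, 0],
  ],
  spin=[0, 0, 0, 0, 0, 0, 0, 0, 0, 0],
  jaw=-1,
  squeeze=5,
)

```text
time: 4.2
tool_pos: [0.5012, -0.1009, 0.2478]
tool_rot: [-3.139, 0.001, 3.079]
contact_force: [-0.8, -9.4, -0.2]
opening: 0.0341
grip_force: 5.0
```

```bash
cat > st.py <<'E'
from cell import *
import numpy as np
o=observe();r=np.degrees(o["tool_rot"])
print("t",o["time"],"pos",np.round(o["tool_pos"]*1000,1),"rpy",np.round(r,2),"F",np.round(o["contact_force"],1),"T",np.round(o["torque"],3),"open",round(o["opening"]*1000,1),"g",round(o["grip_force"],1))
E
python3 st.py
```

```text
t 4.2 pos [ 501.2 -100.9  247.8] rpy [-1.7985e+02  4.0000e-02  1.7644e+02] F [-0.8 -9.4 -0.2] T [-1.254  0.012 -0.021] open 34.1 g 5.0
```

arm_command(
  xyz=[
    [0, -0.5, 0],
    [0, -0.5, 0],
    [0, 0, 0],
    [0, 0, 0],
  ],
  spin=[0, 0, 0, 0],
)

```text
time: 4.6
tool_pos: [0.5011, -0.1012, 0.2478]
tool_rot: [-3.14, 0.0, 3.079]
contact_force: [-0.8, -7.0, -0.2]
opening: 0.0339
grip_force: 5.0
```

```bash
python3 st.py
```

```text
t 4.6 pos [ 501.1 -101.2  247.8] rpy [-1.7993e+02  3.0000e-02  1.7643e+02] F [-0.8 -7.  -0.2] T [-0.979 -0.081 -0.075] open 33.9 g 5.0
```

arm_command(
  xyz=[
    [0, -1, 0],
    [0, -1, 0],
    [0, 0, 0],
    [0, 0, 0],
  ],
  spin=[0, 0, 0, 0],
)

```text
time: 5.0
tool_pos: [0.5011, -0.1021, 0.2478]
tool_rot: [3.141, 0.0, 3.079]
contact_force: [0.7, 4.1, 2.8]
opening: 0.0336
grip_force: 5.0
```

```bash
python3 st.py
```

```text
t 5.0 pos [ 501.1 -102.1  247.8] rpy [179.94   0.   176.42] F [0.7 4.1 2.8] T [ 0.88  -0.277 -0.01 ] open 33.6 g 5.0
```

arm_command(
  xyz=[
    [0, 0.7, 0],
    [0, 0, 0],
    [0, 0, 0],
    [0, 0, 0],
  ],
  spin=[0, 0, 0, 0],
  squeeze=30,
)

```text
time: 5.4
tool_pos: [0.5011, -0.1018, 0.2478]
tool_rot: [3.141, 0.0, 3.079]
contact_force: [1.0, 2.8, 2.3]
opening: 0.0332
grip_force: 30.0
```

```bash
python3 st.py
```

```text
t 5.4 pos [ 501.1 -101.8  247.8] rpy [1.7998e+02 1.0000e-02 1.7642e+02] F [1.  2.8 2.3] T [ 0.651 -0.302 -0.06 ] open 33.2 g 30.0
```

arm_command(
  xyz=[
    [0, 0, 0],
    [0, 0, 0],
    [0, 0, -0.1],
    [0, 0, 0],
    [0, 0, -0.1],
    [0, 0, 0],
  ],
  spin=[-4, -5, -5, -5, -5, -5],
)

```text
time: 6.0
tool_pos: [0.501, -0.1021, 0.2477]
tool_rot: [-3.141, 0.0, 2.57]
contact_force: [0.2, 1.0, 2.8]
opening: 0.0339
grip_force: 30.0
```

```bash
python3 st.py
```

```text
t 6.0 pos [ 501.  -102.1  247.7] rpy [-1.7997e+02  2.0000e-02  1.4727e+02] F [0.2 1.  2.8] T [ 0.308 -0.14   0.32 ] open 33.9 g 30.0
```

arm_command(
  xyz=[
    [0, 0, -0.1],
    [0, 0, 0],
    [0, 0, 0],
    [0, 0, -0.1],
    [0, 0, 0],
    [0, 0, 0],
    [0, 0, -0.1],
    [0, 0, 0],
    [0, 0, 0],
    [0, 0, -0.1],
    [0, 0, 0],
    [0, 0, 0],
    [0, 0, 0],
    [0, 0, 0],
  ],
  spin=[-5, -5, -5, -5, -5, -5, -5, -5, -5, -5, -5, -3, 0, 0],
)

```text
time: 7.4
tool_pos: [0.5006, -0.1024, 0.2473]
tool_rot: [-3.14, 0.001, 1.562]
contact_force: [-3.0, -0.9, 5.3]
opening: 0.0339
grip_force: 30.0
```

```bash
python3 st.py
```

```text
t 7.4 pos [ 500.6 -102.4  247.3] rpy [-1.7991e+02  7.0000e-02  8.9480e+01] F [-3.  -0.9  5.3] T [-0.152  0.447  0.288] open 33.9 g 30.0
```

arm_command(
  xyz=[
    [-0.7, 0, 0.2],
    [0, 0, 0],
    [0, 0, 0],
  ],
  spin=[-1.5, 0, 0],
)

```text
time: 7.7
tool_pos: [0.5003, -0.1024, 0.2474]
tool_rot: [-3.141, 0.001, 1.535]
contact_force: [-1.0, -3.1, 2.7]
opening: 0.034
grip_force: 30.0
```

```bash
python3 st.py
```

```text
t 7.7 pos [ 500.3 -102.4  247.4] rpy [-1.7999e+02  6.0000e-02  8.7960e+01] F [-1.  -3.1  2.7] T [-0.61   0.169  0.312] open 34.0 g 30.0
```

arm_command(
  xyz=[
    [0, 0, 0],
    [0, 0, 0],
    [0, 0, 0],
    [0, 0, 0],
    [0, 0, 0],
  ],
  spin=[0, 0, 0, 0, 0],
  jaw=-0.1,
)

```text
time: 8.2
tool_pos: [0.5004, -0.1018, 0.2472]
tool_rot: [-3.142, -0.0, 1.534]
contact_force: [0.1, -0.3, 0.1]
opening: 0.0414
grip_force: 0.0
```

```bash
python3 st.py
```

```text
t 8.2 pos [ 500.4 -101.8  247.2] rpy [-1.800e+02 -1.000e-02  8.792e+01] F [ 0.1 -0.3  0.1] T [-0.03  -0.139  0.031] open 41.4 g 0.0
```

arm_command(
  xyz=[
    [0, 0, 0],
    [0, 0, 0],
  ],
  spin=[6.9, 0],
)

```text
time: 8.4
tool_pos: [0.5004, -0.1019, 0.2473]
tool_rot: [3.141, -0.0, 1.656]
contact_force: [-0.1, 0.4, 0.8]
opening: 0.0412
grip_force: 0.0
```

arm_command(
  xyz=[
    [0, 0, 0],
    [0, 0, 0],
    [0, 0, 0],
    [0, 0, 0],
    [0, 0, 0],
    [0, 0, 0],
  ],
  spin=[0, 0, 0, 0, 0, 0],
  jaw=-1,
  squeeze=12,
)

```text
time: 9.0
tool_pos: [0.5003, -0.1019, 0.2473]
tool_rot: [-3.141, -0.0, 1.655]
contact_force: [-1.3, 0.2, 2.4]
opening: 0.0341
grip_force: 12.0
```

```bash
python3 st.py
```

```text
t 9.0 pos [ 500.3 -101.9  247.3] rpy [-179.99   -0.     94.81] F [-1.3  0.2  2.4] T [-0.044  0.054  0.057] open 34.1 g 12.0
```

arm_command(
  xyz=[
    [0, 0, 0],
    [0, 0, 0],
    [0, 0, 0],
    [0, 0, 0],
  ],
  spin=[0, 0, 0, 0],
  jaw=1,
)

```text
time: 9.4
tool_pos: [0.5004, -0.102, 0.2473]
tool_rot: [3.141, 0.0, 1.655]
contact_force: [-0.6, 1.4, -0.7]
opening: 0.0616
grip_force: 0.0
```

arm_command(
  xyz=[
    [0, 0, 18],
    [0, 0, 18],
    [0, 0, 18],
    [0, 0, 18],
    [2, 25, 0],
    [2, 25, 0],
    [2, 25, 0],
    [2, 25, 0],
    [2, 25, 0],
    [2, 25, 0],
    [2, 25, 0],
    [2, 25, 0],
    [3, 25, 0],
    [3, 25, 0],
    [3, 25, 0],
    [3, 25, 0],
    [3, 25, 0],
    [0, 0, 0],
    [0, 0, 0],
  ],
  spin=[0, 0, 0, 0, 5, 5, 5, 5, 5, 5, 6, 6, 6, 6, 6, 5, 5, 0, 0],
)

```text
time: 11.3
tool_pos: [0.5312, 0.2233, 0.3191]
tool_rot: [-3.141, -0.0, 2.877]
contact_force: [-0.1, 0.1, -0.3]
opening: 0.0921
grip_force: 0.0
```

```bash
python3 st.py
python3 - <<'E'
from h import *
from cell import *
c=read_camera("top"); s=read_camera("scene"); np.savez("top1.npz",**c); np.savez("scene1.npz",**s)
for n,c in(("top",c),("scene",s)):
    G=cv2.cvtColor(c["img"],cv2.COLOR_RGB2GRAY).astype(np.float32)
    for cen in([500.9,-101.3],[500.9,-100.3],[501.5,-100.8]):
        best=[]
        for a in np.arange(70,120,.5):
            U,V=np.meshgrid(np.linspace(-15,15,41),np.linspace(-11,11,23));ar=np.radians(a)
            g=np.array([np.cos(ar),np.sin(ar)]);p=np.array([-g[1],g[0]])
            P=np.concatenate([np.array(cen)+U.reshape(-1,1)*p+V.reshape(-1,1)*g,np.full((U.size,1),97.9)],1)/1000
            q=proj(c,P).astype(np.float32).reshape(U.shape+(2,))
            S=cv2.remap(G,q[...,0],q[...,1],cv2.INTER_LINEAR)
            best.append((float(S.mean(0).var()/S.var()),float(a)))
        print(n,[(round(x,3),y) for x,y in sorted(best)[::-1][:4]])
im=np.zeros((560,800,3),np.uint8)
c=load("top1.npz")["img"][...,::-1]; s=s["img"][...,::-1]
im[:280,:500]=cv2.resize(c[215:285,315:440],(500,280),interpolation=cv2.INTER_CUBIC)
im[280:,:280]=cv2.resize(c[200:295,205:300],(280,280),interpolation=cv2.INTER_CUBIC)
im[280:,280:800]=cv2.resize(s[150:290,225:485],(520,280),interpolation=cv2.INTER_CUBIC)
cv2.imwrite("pics/c2.png",im)
E
```

```text
t 11.3 pos [531.2 223.3 319.1] rpy [-1.7997e+02 -2.0000e-02  1.6482e+02] F [-0.1  0.1 -0.3] T [ 0.041 -0.155 -0.042] open 92.1 g 0.0
top [(0.978, 94.5), (0.977, 94.0), (0.977, 95.0), (0.977, 93.5)]
top [(0.977, 94.5), (0.977, 95.0), (0.977, 94.0), (0.976, 95.5)]
top [(0.978, 95.0), (0.978, 94.5), (0.977, 94.0), (0.977, 95.5)]
scene [(0.364, 70.0), (0.362, 70.5), (0.359, 71.0), (0.356, 71.5)]
scene [(0.342, 70.0), (0.341, 70.5), (0.339, 71.0), (0.337, 71.5)]
scene [(0.328, 70.0), (0.326, 70.5), (0.324, 71.0), (0.322, 71.5)]
```

View pics/c2.png

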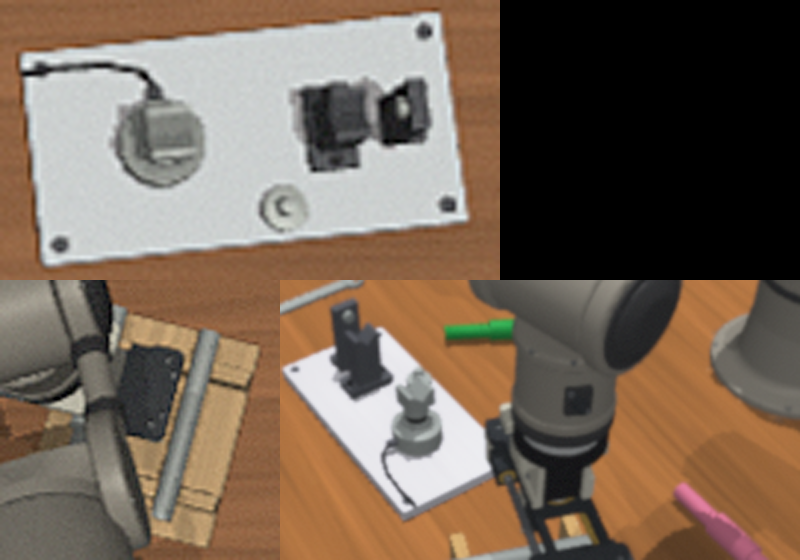

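The groove measures 94.5–95°, in line with the rig's 4.8° yaw. The crop shows the adapter groove aligned with the fixed vee. Next I grip the shaft.

arm_command(
  xyz=[
    [0, 0, -18],
    [0, 0, -18],
    [0, 0, -18],
    [0, 0, -18],
    [0, 0, -15],
    [0, 0, -10],
    [0, 0, -5],
    [0, 0, -3],
    [0, 0, 0],
  ],
  spin=[0, 0, 0, 0, 0, 0, 0, 0, 0],
)

```text
time: 12.3
tool_pos: [0.5315, 0.2229, 0.2145]
tool_rot: [3.141, 0.0, 2.876]
contact_force: [0.6, -0.3, 1.2]
opening: 0.0919
grip_force: 0.0
```

arm_command(
  xyz=[
    [0, 0, 0],
    [0, 0, 0],
    [0, 0, 0],
    [0, 0, 0],
    [0, 0, 0],
    [0, 0, 0],
    [0, 0, 0],
    [0, 0, 0],
    [0, 0, 0],
    [0, 0, 0],
    [0, 0, 0],
  ],
  spin=[0, 0, 0, 0, 0, 0, 0, 0, 0, 0, 0],
  jaw=-1,
  squeeze=5,
)

```text
time: 13.4
tool_pos: [0.5316, 0.2235, 0.2147]
tool_rot: [3.14, 0.001, 2.877]
contact_force: [-0.0, 5.0, 2.2]
opening: 0.0278
grip_force: 5.0
```

```bash
python3 st.py
```

```text
t 13.4 pos [531.6 223.5 214.7] rpy [1.7992e+02 5.0000e-02 1.6482e+02] F [-0.   5.   2.2] T [ 0.916 -0.256  0.032] open 27.8 g 5.0
```

arm_command(
  xyz=[
    [0.3, 1.2, 0],
    [0, 0, 0],
    [0, 0, 0],
    [0, 0, 0],
  ],
  spin=[0, 0, 0, 0],
  squeeze=35,
)

```text
time: 13.8
tool_pos: [0.5317, 0.2239, 0.2146]
tool_rot: [-3.141, 0.0, 2.877]
contact_force: [-1.2, -0.7, 5.5]
opening: 0.0274
grip_force: 35.0
```

```bash
python3 st.py
```

```text
t 13.8 pos [531.7 223.9 214.6] rpy [-1.7998e+02  2.0000e-02  1.6482e+02] F [-1.2 -0.7  5.5] T [-0.07   0.001  0.08 ] open 27.4 g 35.0
```

arm_command(
  xyz=[
    [0, 0, 3],
    [0, 0, 5],
    [0, 0, 10],
    [0, 0, 15],
    [0, 0, 15],
    [0, 0, 15],
    [0, 0, 15],
    [0, 0, 15],
    [0, 0, 12],
    [0, 0, 0],
    [0, 0, 0],
  ],
  spin=[0, 0, 0, 0, 0, 0, 0, 0, 0, 0, 0],
)

```text
time: 14.9
tool_pos: [0.5315, 0.2242, 0.3192]
tool_rot: [-3.141, -0.0, 2.877]
contact_force: [-0.6, -0.3, -5.8]
opening: 0.0273
grip_force: 35.0
```

```bash
python3 st.py
```

```text
t 14.9 pos [531.5 224.2 319.2] rpy [-1.7999e+02 -2.0000e-02  1.6482e+02] F [-0.6 -0.3 -5.8] T [ 0.053 -0.166  0.042] open 27.3 g 35.0
```

arm_command(
  xyz=[
    [-1, -12, 0],
    [-2, -22, 0],
    [-2, -22, 0],
    [-2, -22, 0],
    [-2, -22, 0],
    [-2, -22, 0],
    [-2, -22, 0],
    [-2, -22, 0],
    [-2, -22, 0],
    [-1, -22, 0],
    [-1, -22, 0],
    [-1, -22, 0],
    [-1, -22, 0],
    [-1, -22, 0],
    [-1, -22, 0],
    [-1, -22, 0],
    [-1, -22, 0],
    [-1, -14, 0],
    [-1, 0, 0],
    [0, 0, 0],
  ],
  spin=[0, -5, -5, -5, -5, -5, -5, -5, -5, -5, -5, -5, -5, -5, -5, 0, 0, 0, 0, 0],
)

```text
time: 16.9
tool_pos: [0.5042, -0.1537, 0.3189]
tool_rot: [-3.141, -0.001, 1.654]
contact_force: [-0.2, 0.7, -6.1]
opening: 0.0271
grip_force: 35.0
```

arm_command(
  xyz=[
    [0, 0, -12],
    [0, 0, -12],
    [0, 0, -10],
    [0, 0, -6],
    [0, 0, -3],
    [0, 0, 0],
    [0, 0, 0],
  ],
  spin=[0, 0, 0, 0, 0, 0, 0],
)

```text
time: 17.6
tool_pos: [0.5048, -0.1538, 0.2766]
tool_rot: [3.141, 0.0, 1.655]
contact_force: [0.1, -0.3, -5.7]
opening: 0.0268
grip_force: 35.0
```

```bash
python3 st.py
python3 - <<'E'
from h import *
from cell import *
s=read_camera("scene");t=read_camera("top")
im=np.zeros((560,800,3),np.uint8)
im[:,:520]=cv2.resize(s["img"][150:290,225:355,::-1],(520,560),interpolation=cv2.INTER_CUBIC)
im[:280,520:]=cv2.resize(t["img"][200:300,330:430,::-1],(280,280))
cv2.imwrite("pics/c3.png",im)
E
```

```text
t 17.6 pos [ 504.8 -153.8  276.6] rpy [1.7997e+02 2.0000e-02 9.4820e+01] F [ 0.1 -0.3 -5.7] T [ 0.02  -0.08   0.021] open 26.8 g 35.0
```

View pics/c3.png

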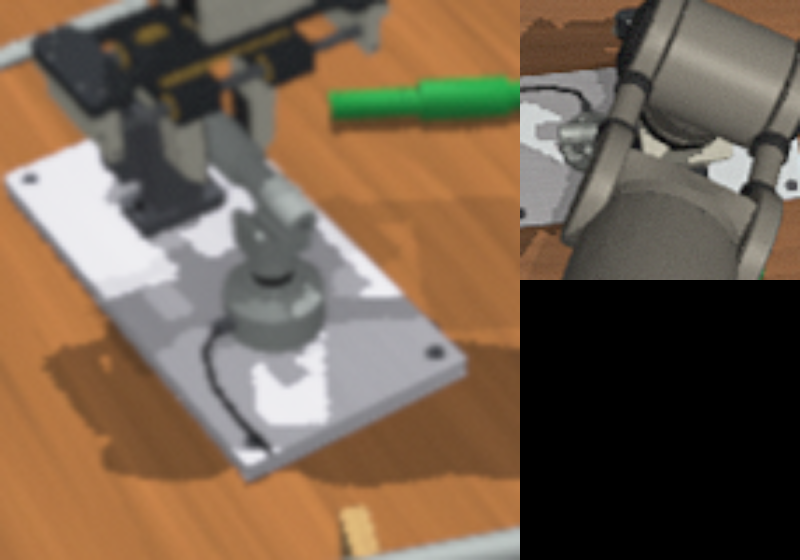

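The scene crop shows the shaft over the adapter's groove and in line with it, not yet in contact. The opening is creeping down slightly, so I'll grip firmer and lower carefully.

arm_command(
  xyz=[
    [-0.3, 0, -3],
    [0, 0, -3],
    [0, 0, -2],
    [0, 0, -1.5],
    [0, 0, -1],
    [0, 0, -1],
    [0, 0, 0],
  ],
  spin=[0, 0, 0, 0, 0, 0, 0],
  squeeze=50,
)

```text
time: 18.4
tool_pos: [0.5044, -0.1538, 0.2647]
tool_rot: [-3.142, -0.0, 1.655]
contact_force: [0.2, 0.4, -5.3]
opening: 0.0268
grip_force: 50.0
```

```bash
python3 st.py
```

```text
t 18.4 pos [ 504.4 -153.8  264.7] rpy [-1.7999e+02 -1.0000e-02  9.4820e+01] F [ 0.2  0.4 -5.3] T [-0.072 -0.111 -0.022] open 26.8 g 50.0
```

arm_command(
  xyz=[
    [0, 0, -0.7],
    [0, 0, -0.7],
    [0, 0, -0.6],
    [0, 0, -0.5],
    [0, 0, 0],
  ],
  spin=[0, 0, 0, 0, 0],
)

```text
time: 18.9
tool_pos: [0.5043, -0.1537, 0.2623]
tool_rot: [-3.142, -0.0, 1.655]
contact_force: [0.5, 0.2, -4.9]
opening: 0.0269
grip_force: 50.0
```

```bash
python3 st.py
```

```text
t 18.9 pos [ 504.3 -153.7  262.3] rpy [-180.     -0.     94.82] F [ 0.5  0.2 -4.9] T [-0.024 -0.121 -0.017] open 26.9 g 50.0
```

arm_command(
  xyz=[
    [0, 0, -0.4],
    [0, 0, -0.4],
    [0, 0, -0.4],
    [0, 0, 0],
    [0, 0, 0],
  ],
  spin=[0, 0, 0, 0, 0],
)

```text
time: 19.4
tool_pos: [0.5044, -0.1537, 0.2611]
tool_rot: [3.142, 0.0, 1.655]
contact_force: [-0.5, -0.6, -5.8]
opening: 0.0265
grip_force: 50.0
```

```bash
python3 st.py
```

```text
t 19.4 pos [ 504.4 -153.7  261.1] rpy [180.     0.    94.82] F [-0.5 -0.6 -5.8] T [-0.004 -0.079  0.018] open 26.5 g 50.0
```

arm_command(
  xyz=[
    [0, 0, -0.4],
    [0, 0, -0.4],
    [0, 0, 0],
    [0, 0, 0],
  ],
  spin=[0, 0, 0, 0],
)

```text
time: 19.8
tool_pos: [0.5044, -0.1538, 0.2603]
tool_rot: [3.142, -0.0, 1.655]
contact_force: [0.8, 0.9, -5.3]
opening: 0.0265
grip_force: 50.0
```

```bash
python3 st.py
```

```text
t 19.8 pos [ 504.4 -153.8  260.3] rpy [180.    -0.    94.82] F [ 0.8  0.9 -5.3] T [-0.011 -0.143  0.034] open 26.5 g 50.0
```

arm_command(
  xyz=[
    [0, 0, -0.3],
    [0, 0, -0.3],
    [0, 0, 0],
    [0, 0, 0],
  ],
  spin=[0, 0, 0, 0],
)

```text
time: 20.2
tool_pos: [0.5044, -0.1537, 0.2599]
tool_rot: [3.141, 0.0, 1.655]
contact_force: [-1.0, 0.2, -3.4]
opening: 0.0265
grip_force: 50.0
```

```bash
python3 st.py
```

```text
t 20.2 pos [ 504.4 -153.7  259.9] rpy [1.7997e+02 1.0000e-02 9.4830e+01] F [-1.   0.2 -3.4] T [ 0.041 -0.096  0.045] open 26.5 g 50.0
```

arm_command(
  xyz=[
    [0, -0.5, 0],
    [0.1, -0.5, 0],
    [0, -0.5, 0],
    [0.1, -0.5, 0],
    [0, -0.5, 0],
    [0, -0.5, 0],
    [0.1, -0.5, 0],
    [0, -0.5, 0],
    [0, -0.5, 0],
    [0, 0, 0],
  ],
  spin=[0, 0, 0, 0, 0, 0, 0, 0, 0, 0],
)

```text
time: 21.2
tool_pos: [0.5048, -0.1583, 0.2598]
tool_rot: [3.141, 0.0, 1.655]
contact_force: [2.1, 2.6, -2.1]
opening: 0.0271
grip_force: 50.0
```

```bash
python3 st.py
```

```text
t 21.2 pos [ 504.8 -158.3  259.8] rpy [1.7997e+02 1.0000e-02 9.4820e+01] F [ 2.1  2.6 -2.1] T [ 0.435 -0.403  0.151] open 27.1 g 50.0
```

arm_command(
  xyz=[
    [0, -0.3, 0],
    [0.1, -0.3, 0],
    [0, -0.3, 0],
    [0, 0, 0],
  ],
  spin=[0, 0, 0, 0],
)

```text
time: 21.6
tool_pos: [0.5048, -0.1591, 0.2598]
tool_rot: [3.141, 0.0, 1.655]
contact_force: [1.9, 3.9, -1.6]
opening: 0.0268
grip_force: 50.0
```

```bash
python3 st.py
```

```text
t 21.6 pos [ 504.8 -159.1  259.8] rpy [179.98   0.    94.82] F [ 1.9  3.9 -1.6] T [ 0.52  -0.449  0.127] open 26.8 g 50.0
```

arm_command(
  xyz=[
    [0.4, 0, 0.3],
    [0, 0, 0],
    [0, 0, 0],
  ],
  spin=[0, 0, 0],
)

```text
time: 21.9
tool_pos: [0.505, -0.1593, 0.2599]
tool_rot: [-3.141, 0.0, 1.655]
contact_force: [0.8, 1.0, -3.8]
opening: 0.027
grip_force: 50.0
```

```bash
python3 st.py
```

```text
t 21.9 pos [ 505.  -159.3  259.9] rpy [-1.7997e+02  1.0000e-02  9.4820e+01] F [ 0.8  1.  -3.8] T [ 0.144 -0.193  0.05 ] open 27.0 g 50.0
```

arm_command(
  xyz=[
    [0, -0.3, 0],
    [0, -0.3, 0],
    [0, 0, 0],
  ],
  spin=[0, 0, 0],
)

```text
time: 22.2
tool_pos: [0.505, -0.1599, 0.2599]
tool_rot: [-3.141, -0.0, 1.655]
contact_force: [-0.4, 1.3, -6.1]
opening: 0.0266
grip_force: 50.0
```

```bash
python3 st.py
```

```text
t 22.2 pos [ 505.  -159.9  259.9] rpy [-179.98   -0.     94.82] F [-0.4  1.3 -6.1] T [ 0.017 -0.099  0.072] open 26.6 g 50.0
```

arm_command(
  xyz=[
    [0, -0.3, 0],
    [0, -0.3, 0],
    [0, 0, 0],
  ],
  spin=[0, 0, 0],
)

```text
time: 22.5
tool_pos: [0.5051, -0.1604, 0.2599]
tool_rot: [-3.141, 0.0, 1.655]
contact_force: [-0.8, 0.6, -5.8]
opening: 0.0267
grip_force: 50.0
```

arm_command(
  xyz=[
    [0.1, -0.3, 0],
    [0, -0.2, 0],
    [0, 0, 0],
  ],
  spin=[0, 0, 0],
)

```text
time: 22.8
tool_pos: [0.5052, -0.1609, 0.26]
tool_rot: [-3.142, 0.0, 1.655]
contact_force: [-0.3, 0.1, -5.8]
opening: 0.0265
grip_force: 50.0
```

arm_command(
  xyz=[
    [0, -0.3, 0],
    [0, -0.2, 0],
    [0, 0, 0],
  ],
  spin=[0, 0, 0],
)

```text
time: 23.1
tool_pos: [0.5053, -0.1614, 0.26]
tool_rot: [3.142, 0.0, 1.655]
contact_force: [-0.2, -0.7, -5.7]
opening: 0.027
grip_force: 50.0
```

arm_command(
  xyz=[
    [0, -0.2, 0],
    [0, -0.2, 0],
    [0, 0, 0],
  ],
  spin=[0, 0, 0],
)

```text
time: 23.4
tool_pos: [0.5053, -0.1616, 0.26]
tool_rot: [3.142, -0.0, 1.655]
contact_force: [0.8, 1.8, -5.6]
opening: 0.0274
grip_force: 50.0
```

arm_command(
  xyz=[
    [0, -0.2, 0],
    [0, 0, 0],
    [0, 0, 0],
  ],
  spin=[0, 0, 0],
)

```text
time: 23.7
tool_pos: [0.5052, -0.1616, 0.26]
tool_rot: [-3.141, -0.001, 1.655]
contact_force: [-0.0, 4.1, -6.1]
opening: 0.027
grip_force: 50.0
```

arm_command(
  xyz=[
    [0, -0.2, 0],
    [0, 0, 0],
    [0, 0, 0],
  ],
  spin=[0, 0, 0],
)

```text
time: 24.0
tool_pos: [0.5052, -0.1617, 0.2599]
tool_rot: [-3.141, -0.001, 1.655]
contact_force: [0.2, 5.3, -5.0]
opening: 0.0269
grip_force: 50.0
```

The stop is touched with about 5 N, at the expected place. Now I lower the last bit and let go gently.

arm_command(
  xyz=[
    [0, 0.2, -0.2],
    [0, 0, -0.2],
    [0, 0, -0.2],
    [0, 0, -0.1],
    [0, 0, 0],
    [0, 0, 0],
  ],
  spin=[0, 0, 0, 0, 0, 0],
)

```text
time: 24.6
tool_pos: [0.5052, -0.1616, 0.2598]
tool_rot: [3.142, -0.0, 1.655]
contact_force: [-1.5, 6.6, -0.5]
opening: 0.0268
grip_force: 50.0
```

```bash
python3 st.py
```

```text
t 24.6 pos [ 505.2 -161.6  259.8] rpy [ 1.7999e+02 -3.0000e-02  9.4820e+01] F [-1.5  6.6 -0.5] T [0.865 0.059 0.032] open 26.8 g 50.0
```

arm_command(
  xyz=[
    [0, 0, 0],
    [0, 0, 0],
    [0, 0, 0],
  ],
  spin=[0, 0, 0],
  squeeze=5,
)

```text
time: 24.9
tool_pos: [0.5052, -0.1618, 0.2598]
tool_rot: [3.141, -0.0, 1.655]
contact_force: [-0.6, 5.5, 0.2]
opening: 0.0277
grip_force: 5.0
```

```bash
python3 st.py
```

```text
t 24.9 pos [ 505.2 -161.8  259.8] rpy [ 1.7999e+02 -1.0000e-02  9.4810e+01] F [-0.6  5.5  0.2] T [0.831 0.082 0.044] open 27.7 g 5.0
```

arm_command(
  xyz=[
    [0, 0, 0],
    [0, 0, 0],
    [0, 0, 0],
    [0, 0, 0],
    [0, 0, 0],
    [0, 0, 0],
  ],
  spin=[0, 0, 0, 0, 0, 0],
  jaw=0.6,
)

```text
time: 25.5
tool_pos: [0.5053, -0.162, 0.2594]
tool_rot: [3.141, 0.0, 1.655]
contact_force: [0.5, 0.4, 0.1]
opening: 0.0705
grip_force: 0.0
```

```bash
python3 st.py
```

```text
t 25.5 pos [ 505.3 -162.   259.4] rpy [1.7999e+02 1.0000e-02 9.4820e+01] F [0.5 0.4 0.1] T [-0.043 -0.138 -0.053] open 70.5 g 0.0
```

Clear. I'll go up and away, toward +y over the rack at height, then look.

arm_command(
  xyz=[
    [0, 0, 8],
    [0, 0, 15],
    [0, 0, 20],
    [0, 0, 20],
    [0, 0, 20],
    [0, 20, 10],
    [0, 30, 0],
    [0, 35, 0],
    [0, 35, 0],
    [0, 35, 0],
    [0, 35, 0],
    [0, 35, 0],
    [0, 35, 0],
    [0, 35, 0],
    [0, 35, 0],
    [0, 35, 0],
    [0, 20, 0],
    [0, 0, 0],
  ],
  spin=[0, 0, 0, 0, 0, 0, 0, 0, 0, 0, 0, 0, 0, 0, 0, 0, 0, 0],
)

```text
time: 27.3
tool_pos: [0.5049, 0.2253, 0.3528]
tool_rot: [3.141, -0.001, 1.658]
contact_force: [-0.9, 0.2, -0.2]
opening: 0.0736
grip_force: 0.0
```

```bash
python3 st.py
python3 - <<'E'
from h import *
from cell import *
s=read_camera("scene");t=read_camera("top")
im=np.zeros((600,800,3),np.uint8)
im[:,:400]=cv2.resize(s["img"][145:275,225:345,::-1],(400,433),interpolation=cv2.INTER_CUBIC)[:0+433] if False else cv2.resize(s["img"][130:280,240:340,::-1],(400,600),interpolation=cv2.INTER_CUBIC)
im[:240,400:]=cv2.resize(t["img"][215:287,315:435,::-1],(400,240),interpolation=cv2.INTER_CUBIC)
cv2.imwrite("pics/c4.png",im)
for n,c,b in(("top",t,(330,225,425,270)),("scene",s,(240,160,330,240))):
    Q=cloud(c)[b[1]:b[3],b[0]:b[2]].reshape(-1,3); R=np.radians(4.8)
    d=(Q[:,:2]-[.5057,-.1605])*1000
    x=d@[np.cos(R),np.sin(R)]; y=d@[-np.sin(R),np.cos(R)]; z=Q[:,2]*1000
    for lo,hi in((-28,-5),(5,28),(35,43),(77,88),(-45,-35)):
        k=(y>lo)&(y<hi)&(z>80)&(abs(x)<25); print(n,lo,hi,k.sum(),np.round([np.median(x[k]),np.percentile(z[k],90)],1))
    k=(z>85)&(z<107)&(abs(x)<9); print("y range",np.percentile(y[k],[0.5,99.5]))
E
```

```text
t 27.3 pos [504.9 225.3 352.8] rpy [ 1.7995e+02 -4.0000e-02  9.5010e+01] F [-0.9  0.2 -0.2] T [-0.07  -0.126 -0.004] open 73.6 g 0.0
top -28 -5 96 [ -1.  114.1]
top 5 28 91 [ -1.4 114.2]
top 35 43 23 [  0.  110.7]
top 77 88 28 [ -1.1 112.6]
top -45 -35 28 [ -0.4 110.4]
y range [-95.84274403  90.41082509]
scene -28 -5 89 [  6.9 112.2]
scene 5 28 99 [  5.9 112.8]
scene 35 43 24 [  6.1 108.7]
scene 77 88 49 [  3.3 108.4]
scene -45 -35 22 [  3.7 109.3]
y range [-100.25357241   89.82901162]
```

View pics/c4.png

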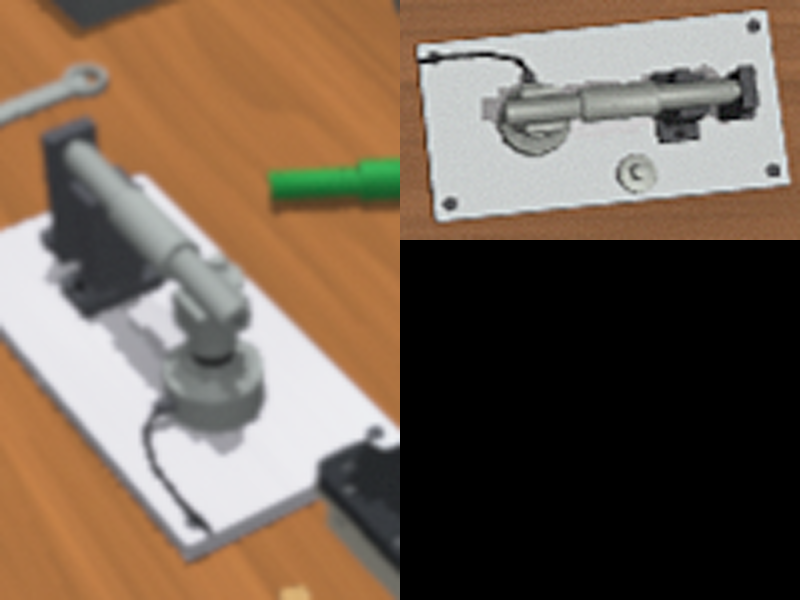

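The shaft lies in both vees, level (top of the middle at 114 mm in the top view), with its end on the stop. The robot is clear of everything.

```bash
python3 -c "
from cell import *
print(hand_in())"
```

```text
the job is handed in; nothing more can be done
None
```

The job is handed in at about 27 s: the adapter is screwed down to within about 1° of in line, and the stepped shaft lies in both vees with its end on the stop button (touched at about 5–7 N).

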